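# Show the green mineral mount to the field inspection camera

## Robot

A 6-joint arm with a two-finger parallel gripper is mounted at the origin on the work surface. World frame = base frame: x ahead of the robot, y to its left, z up, the work surface at z = 0. Lengths are in mm, angles in rad, forces in N, time in s.
With the tool pointing down it reaches from about 300 to 775 mm from the base axis. Payload 14.6 kg.
Tool frame: the origin (TCP) lies on the centre line of the jaws, within the pads' length; the fingertips stand 19 mm ahead of it and the grasp point (between the pads) is the TCP (bot.tip_reach is the distance from the TCP to the fingertips, in mm); z points along the fingers, y is the line along which they close (so a half turn about z gives the same grasp; the last joint's range is limited). The gripper opens to 85 mm and grips with 20 to 120 N. Pads are 22 mm wide; open, the fingers measure 114 mm over their backs; the gripper's body (76 mm by 85 mm) begins 54 mm behind the grasp point. The pads swing forward as they close: fully open they stand 13 mm farther back than shut.
Start: joints at [1.147, 0.3, 1.521, -0, 1.321, -0.067], TCP at [192.1, 515.352, 250.281] pointing down, gripper open.
Joint ranges: [-3.03, 3.03], [-0.79, 2.21], [0.23, 2.52], [-1.04, 4.18], [0, 3.07], [-2.55, 2.55]. Speed limits (rad/s): [2.22, 2.22, 2.57, 3.14, 3.14, 3.14].

## Interface

Orientations are given as a unit quaternion [w, x, y, z].
In Python, from rig import bot gives the robot as it stands. Calls block until the motion is done:
- bot.move_to(position, orientation): joint-space move of the TCP to a pose.
- bot.servo_line(position, attitude=None, speed=150, until_force=None): straight line of the TCP; attitude=None keeps the orientation; speed is the mean speed in mm/s. With until_force (N) it stops when the force on the tool has changed by that much, and returns True; else False.
- bot.move_joints(angles): joint-space move.
- bot.move_gripper(opening, grip_force=None): finger opening in mm; grip_force is the grip in N (None keeps the last); returns when the fingers have stopped.
- bot.dwell(seconds).
- bot.ik(position, orientation): joint angles nearest the present ones, or None.
- bot.read_state(): the state.
- bot.read_camera(name): name is "side" or "top" or "wrist"; returns a dict with "image" (400x640x3 uint8, blue, green, red), "depth" (400x640 float32, mm along the optical axis (not along the pixel's ray), 0 where there is no reading), "fovy" (degrees; the focal length in pixels is half the picture's height over the tangent of half this angle, whatever the lens; pixels are square), "cx", "cy" (the principal point, pixels), "eye" and "attitude" of the camera in the world; the wrist camera has in their place "mount" (4x4, takes a point from camera to tool coordinates, whose origin is the TCP and whose axes are the flange's). Camera axes: x right, y down, z forward; pixel columns grow to the right and rows downward; lengths in mm; the calibration is good to about 2 mm. A picture is of the moment at which its call begins: read the wrist's pose just before it.
A pose or a line that the arm cannot do raises bot.MotionError and nothing moves.
- bot.finish_job(): hands the job in; it is judged then, once.
The state is a dict: "clock": time; "joint_positions": joint angles; "qvel": joint speeds; "effort": joint torques, N m; "ee_pos": TCP position; "tool_rot": TCP orientation; "ft_force": force on the tool from outside, world axes, zero at the start; "moment": the same for the moment, N m; "grip_width": finger opening in mm; "grip_force": force on a finger pad.
Only numpy, scipy, OpenCV 4.12 (cv2) and the standard library are available. Lean on these libraries where they do the work, as an engineer would, in place of code of your own. Each camera call takes 0.05 s, during which the arm holds its last target. There are 200 camera calls.

## Task

Blow the inspection camera's lens clean: press the red cap of the air duster all the way down and let it spring back up. Then take the specimen holder with the green tab out of the grey tray and present it to the camera in the air: the middle of its green disc 150 mm in front of the lens on the lens axis, the disc facing the lens squarely and its tab at the top, so the holder leans back as the camera looks slightly down. Finish while holding it there still; do not touch the camera, and leave the other two holders standing where they are.

Things in the scene. Friction and masses are not known exactly. Their poses are not given: they have to be found in the camera images.
- green_holder: Holder to present, loose, 60-130 g, upright in the tray. Origin: middle of its underside; z up, x out of the face with the disc (in the tray roughly away from the robot), y along the width. Black foot 36 (x) by 50 (y) by 8 mm high; plate 10 (x) by 50 (y), up to 63 mm height, round green disc 36 mm across on its +x face; green grip tab on top 10 (x) by 24 (y), 62 to 96 mm height.
- disc (a point): Centre of the face of the green disc: at x 7, y 0, z 36 mm in the green holder's axes.
- sight (a point): Point 150 mm straight out from the centre of the disc face (x 157, y 0, z 36 mm in the green holder's axes); it falls on the lens when the holder is presented rightly.
- yellow_holder: Same holder with a yellow tab and brass-coloured disc; same origin and axes. To be left standing in the tray.
- blue_holder: Same holder with a blue tab and blue disc; same origin and axes. To be left standing in the tray.
- rack: Grey open tray 130 (x) by 290 (y) mm, rim 18 mm high, floor 5 mm thick, fixed to the table. Origin under its centre. The three holders stand in it in a row along its y, in any order, about 88 mm apart, with their discs to its +x side.
- camera: Inspection camera head, fixed: orange box 58 wide, 56 high, 78 mm long with its round black lens barrel (48 across). Origin: centre of the lens glass, about 230 mm above the table. It looks along its own -x (to the robot's side), tilted down 0.35 rad from level; y is level, z up square to the view. A rightly presented holder has its x, y, z parallel to the camera's x, y, z.
- focus (a point): The focus point, in the air 150 mm in front of the lens glass on its axis (x -150 mm in the camera's axes), about 180 mm above the table; the centre of the disc belongs here.
- cam_stand: Stand of the camera, fixed: steel foot 110 (x) by 120 (y) by 14 mm and a round post up to 264 mm height behind the camera head. Origin on the table, 30 mm behind the lens (horizontally); upright, x away from the view direction.
- duster: Air duster can, fixed upright on the table: 52 mm across, shoulder at 127 mm height, foot 80 mm across, red cap on top. Origin: centre of its underside. A thin yellow tube runs from the cap towards the lens (cap's +x); the tube cannot be felt.
- cap (a joint): Travel of the duster's red cap in m: 0 up, 0.006 pressed fully down; a spring pushes it back up (about 1.6 N to start it, 6.4 N fully down).
- cap_top (a point): Centre of the flat top of the round red cap, 34 mm across, 176 mm above the table when up; press it straight down.

How it is judged (in metres and radians):
On the way, in this order (a step that is already met when the one before it is completed fails the run):
1. the red cap is pressed down while the green holder still stands in the tray (value of joint cap above 0.0045 m and distance of green_holder from where it was at the start of the episode below 0.03 m), for 0.1 s.
2. the cap is let back up, the green holder still in the tray (value of joint cap below 0.001 m and distance of green_holder from where it was at the start of the episode below 0.03 m), for 0.1 s.
3. the green holder is presented in the fingers at the focus point (distance between disc and focus below 0.02 m and distance between sight and camera below 0.06 m and angle between the x axis of green_holder and the x axis of camera, either way round below 0.2 rad and angle between the y axis of green_holder and the y axis of camera, either way round below 0.2 rad and contact force between the fingers and green_holder above 1 N), for 0.2 s.
At the end, for the whole second after the job is handed in: Green holder held still in the fingers alone, tab up: disc centre within 20 mm of the focus point, disc facing the lens, its x and y axes within 0.2 rad of the camera's; cap up; the other two holders upright, within 20 mm of their start (all of step 3 and angle between green_holder's own z axis and vertical below 0.6 rad and height (world z) of disc above 0.14 m and contact force between each of rack, cam_stand, duster, yellow_holder, blue_holder and green_holder below 0.1 N and linear speed of green_holder below 0.02 m/s and angular speed of green_holder below 0.1 rad/s and value of joint cap below 0.001 m and distance of each of yellow_holder, blue_holder from where it was at the start of the episode below 0.02 m and angle between each of yellow_holder, blue_holder's own z axis and vertical below 0.2 rad); the arm keeps its last pose, push and grip.
It fails at once if the camera or its stand is touched by the robot or the holder (contact force between cam_stand and the arm above 1 N or contact force between cam_stand and the fingers above 1 N or contact force between cam_stand and green_holder above 1 N).
It fails at once if another holder is moved or tipped over (distance of any of yellow_holder, blue_holder from where it was at the start of the episode above 0.03 m or angle between any of yellow_holder, blue_holder's own z axis and vertical above 0.6 rad).
It also fails if it takes over 51 s, if anything falls off the work surface, if the arm or the gripper's body presses on something with over 40 N, if the wrist force passes 120 N, or if a joint passes its speed limit or range.

## Working session

There is one attempt and no reset: what is moved stays moved. The work goes in short steps, each a Python script; the robot and the scene stay as the last script left them, time stands still between calls to the robot, and variables do not carry over. Pictures are saved under pics/ and viewed, at most 10 in all, crops included, and the job is handed in when it is done.

```bash
ls; mkdir -p pics; cat > h.py <<'E'
import numpy as np, cv2
from scipy.spatial.transform import Rotation as R
from rig import bot
def Rq(q): return R.from_quat([q[1],q[2],q[3],q[0]])
def qR(r):
    q=r.as_quat(); return [float(q[3]),float(q[0]),float(q[1]),float(q[2])]
def cloud(name):
    s=bot.read_state(); c=bot.read_camera(name); d=c['depth']; h,w=d.shape
    f=h/2/np.tan(np.radians(c['fovy'])/2)
    u,v=np.meshgrid(np.arange(w),np.arange(h))
    P=np.stack([(u-c['cx'])*d/f,(v-c['cy'])*d/f,d],-1)
    if 'mount' in c:
        M=np.array(c['mount']); P=P@M[:3,:3].T+M[:3,3]
        P=P@Rq(s['tool_rot']).as_matrix().T+np.array(s['ee_pos'])
    else:
        a=np.array(c['attitude']); A=a if a.shape==(3,3) else Rq(a).as_matrix()
        P=P@A.T+np.array(c['eye'])
    P[d<=0]=np.nan
    return c,P
E
python3 - <<'E'
from h import *
for n in ['side','top']:
    c,P=cloud(n); cv2.imwrite(f'pics/{n}0.png',c['image']); np.savez(f'{n}0.npz',P=P,im=c['image'])
    print(n,c['fovy'],c['cx'],c['cy'],c['eye'],c['attitude'])
    print((c['depth']>0).mean())
print(bot.read_state())
E
```

```text
pics
side 45.35442500430862 322.15213390620244 194.47127979148087 [299.58394901 615.88404486 918.09453459] [ 0.08273829 -0.19808392  0.91274075 -0.34759381]
0.995984375
top 45.058134278365316 326.7081976775385 205.01403508784892 [ 476.09574785    3.90313365 1296.32985778] [-0.02810363  0.71214624 -0.69969554  0.0498405 ]
0.99613671875
{'clock': 0.1, 'joint_positions': array([ 1.14739693e+00,  3.00430692e-01,  1.52151012e+00, -6.77548448e-06,
        1.32066718e+00, -6.65884477e-02]), 'qvel': array([-0.00122132, -0.0005263 , -0.00325203,  0.00099392, -0.00274194,
        0.00033683]), 'effort': array([ 8.13947627e-04, -5.44379783e+01, -3.62369192e+01, -3.12382576e-05,
        3.04486734e-03, -7.67664460e-05]), 'ee_pos': array([192.03299185, 515.19610487, 249.77348009]), 'tool_rot': array([-1.19951147e-04,  1.77459731e-01,  9.84127932e-01, -4.93304235e-04]), 'ft_force': array([-0.29440264,  0.4798011 , -0.51812176]), 'moment': array([ 0.0292393 , -0.04808347, -0.00025603]), 'grip_force': 0.0, 'grip_width': 85.1825055768241}
```

View pics/side0.png

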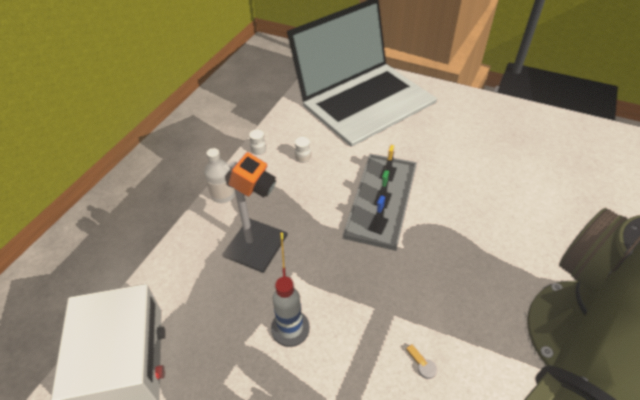

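View pics/top0.png

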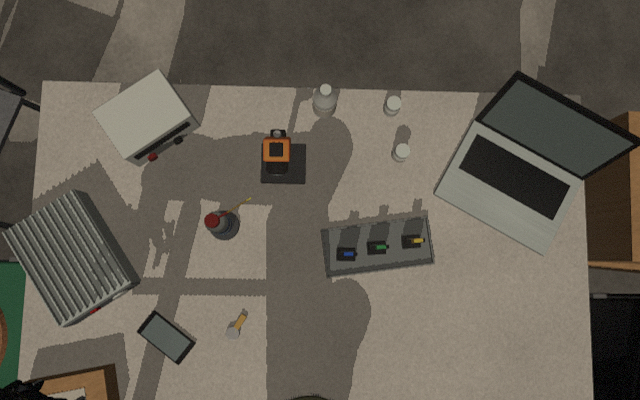

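The side picture shows the cap at (285,286), the camera at (250,174), and the yellow, green and blue tabs at (391,150), (386,175) and (381,200). The top picture shows the cap at (212,221), the camera at (277,150), and green in the middle of the tray at (378,246). Next I'll measure these.

```bash
cat > m.py <<'E'
from h import *
rng=lambda hsv,h0,h1,s,v:(hsv[...,0]>=h0)&(hsv[...,0]<=h1)&(hsv[...,1]>=s)&(hsv[...,2]>=v)
for n,boxes in [('side',dict(cap=(265,270,305,305),orange=(225,150,275,200),lens=(252,165,285,205),yel=(380,140,400,165),gr=(378,165,398,185),bl=(372,190,392,212))),
          ('top',dict(cap=(200,208,225,235),orange=(260,130,295,175),yel=(405,232,427,248),gr=(370,238,390,255),bl=(338,245,358,262)))]:
    z=np.load(n+'0.npz');P=z['P'];hsv=cv2.cvtColor(z['im'],cv2.COLOR_BGR2HSV)
    for k,(a,b,c,d) in boxes.items():
        m=np.zeros(hsv.shape[:2],bool); m[b:d,a:c]=1
        H={'cap':((hsv[...,0]<8)|(hsv[...,0]>172))&(hsv[...,1]>140),'orange':rng(hsv,5,18,150,80),'yel':rng(hsv,18,35,120,60),'gr':rng(hsv,45,85,110,40),'bl':rng(hsv,100,128,110,40),'lens':hsv[...,2]<45}[k]
        m&=H; Q=P[m]; Q=Q[~np.isnan(Q[:,0])]
        v,u=np.nonzero(m)
        print(n,k,len(Q),'px',u.mean().round(1),v.mean().round(1),'min',Q.min(0).round(),'max',Q.max(0).round(),'med',np.median(Q,0).round(1))
        zt=np.percentile(Q[:,2],95); T=Q[Q[:,2]>zt-6]; print('   top',len(T),T.mean(0).round(1))
# tray yaw from top: rim points
z=np.load('top0.npz');P=z['P'];sub=P[200:285,310:445].reshape(-1,3)
q=sub[(sub[:,2]>12)&(sub[:,2]<25)]; r=cv2.minAreaRect(q[:,:2].astype(np.float32)); print('tray',r,len(q))
# orange box top: camera yaw
for n,(a,b,c,d) in dict(top=(255,125,300,180),side=(225,150,275,200)).items():
    z=np.load(n+'0.npz');hsv=cv2.cvtColor(z['im'],cv2.COLOR_BGR2HSV); m=rng(hsv,5,18,150,80); Q=z['P'][b:d,a:c][m[b:d,a:c]]
    Q=Q[Q[:,2]>230]; A=Q-Q.mean(0); w=np.linalg.svd(A,full_matrices=False); print(n,Q.mean(0),w[1],w[2].round(3))
    print(cv2.minAreaRect(Q[:,:2].astype(np.float32)))
# table height check
print('table',z['P'][300:330,400:430,2].mean(), np.load('top0.npz')['P'][300:330,450:500,2].mean())
E
python3 m.py
```

```text
side cap 243 px 283.9 286.0 min [544. 218. 162.] max [574. 255. 179.] med [558.3 242.2 174.8]
   top 208 [559.4 240.1 175. ]
side orange 729 px 246.4 175.3 min [683.  60. 222.] max [739. 116. 284.] med [706.5 109.5 266.5]
   top 166 [718.6  90.3 278.1]m.py:11: RuntimeWarning: Mean of empty slice.
  print(n,k,len(Q),'px',u.mean().round(1),v.mean().round(1),'min',Q.min(0).round(),'max',Q.max(0).round(),'med',np.median(Q,0).round(1))
  ret = ret.dtype.type(ret / rcount)
Traceback (most recent call last):
  File "m.py", line 11, in <module>
    print(n,k,len(Q),'px',u.mean().round(1),v.mean().round(1),'min',Q.min(0).round(),'max',Q.max(0).round(),'med',np.median(Q,0).round(1))
                                                                    ~~~~~^^^
ValueError: zero-size array to reduction operation minimum which has no identity
```

```bash
sed -i "s/'lens':hsv\[...,2\]<45/'lens':(hsv[...,2]<70)\&(P[...,2]>170)/; s/        v,u=np.nonzero(m)/        v,u=np.nonzero(m)\n        if len(Q)<4: print(n,k,'none'); continue/" m.py; python3 m.py
```

```text
side cap 243 px 283.9 286.0 min [544. 218. 162.] max [574. 255. 179.] med [558.3 242.2 174.8]
   top 208 [559.4 240.1 175. ]
side orange 729 px 246.4 175.3 min [683.  60. 222.] max [739. 116. 284.] med [706.5 109.5 266.5]
   top 166 [718.6  90.3 278.1]
side lens 281 px 262.9 183.1 min [659.  75. 228.] max [702. 109. 278.] med [673.7  97.3 251.1]
   top 18 [698.4  85.8 275.4]
side yel 55 px 390.4 152.3 min [ 519. -270.   66.] max [ 530. -247.  102.] med [ 524.  -251.5   93.1]
   top 25 [ 524.8 -257.1   99. ]
side gr 41 px 385.4 175.0 min [ 502. -245.   14.] max [ 534. -157.  103.] med [ 505.7 -165.2   98.7]
   top 31 [ 506.9 -167.    99.3]
side bl 92 px 380.6 202.6 min [ 483. -163.    8.] max [517. -73. 103.] med [487.5 -84.1  89.7]
   top 39 [488.5 -85.7  98.7]
top cap 170 px 212.3 219.8 min [544. 209. 163.] max [578. 252. 179.] med [560.7 235.6 174.6]
   top 140 [559.8 237.1 175.2]
top orange 438 px 276.1 149.9 min [683.  56. 259.] max [737. 113. 285.] med [706.3  84.5 272.9]
   top 175 [720.6  85.3 278.9]
top yel 55 px 417.1 240.1 min [ 520. -293.    3.] max [ 535. -248.  104.] med
[... 276 characters left out ...]
 100. ]
   top 28 [488.8 -85.5 101.5]
tray ((530.9634399414062, -193.78428649902344), (165.91676330566406, 342.55816650390625), 8.449808120727539) 820
top [707.04795491  84.46573167 272.92672521] [396.94282614 341.24723298  77.22614395] [[-0.018  1.     0.001]
 [ 0.963  0.017  0.27 ]
 [-0.27  -0.006  0.963]]
((710.2344360351562, 84.93035888671875), (52.90619659423828, 57.216346740722656), 2.054633140563965)
side [706.86270878  99.67473378 263.53857055] [512.1946891  384.54427935 262.04643273] [[-0.305 -0.827  0.473]
 [ 0.908 -0.104  0.405]
 [-0.286  0.553  0.783]]
((710.7210083007812, 87.61460876464844), (55.68694305419922, 55.19984436035156), 89.26976776123047)
table -0.9257002266401211 nan
```

```bash
python3 - <<'E'
import cv2,numpy as np
a=cv2.imread('pics/side0.png')[140:240,215:305]; b=cv2.imread('pics/top0.png')[120:190,245:315]
a=cv2.resize(a,None,fx=5,fy=5,interpolation=2); b=cv2.resize(b,None,fx=5,fy=5,interpolation=2)
o=np.zeros((500,800,3),np.uint8); o[:500,:450]=a; o[:350,450:800]=b; cv2.imwrite('pics/cam1.png',o)
E
```

```text
(no output)
```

View pics/cam1.png

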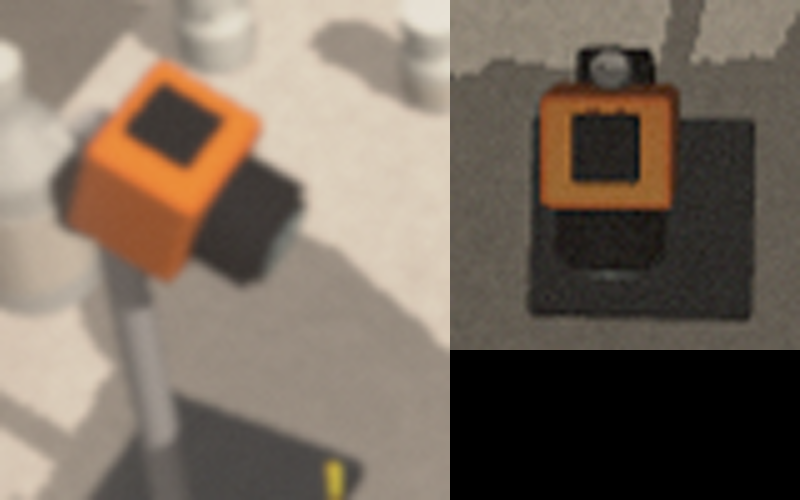

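The crop shows the camera's box level and yawed about 1°, with the barrel facing the robot and its front rim near (277,174) in the top view. The cap measures (559.5, 238.5, 175), against a given height of 176, and the tab tops measure about 100, against 101. I'll press the cap now and refine the lens position from closer.

```bash
python3 - <<'E'
from h import *
q=[0,.1775,.9841,0]
bot.move_gripper(0,40)
c=[559.5,238.5]
bot.move_to(c+[225],q)
s=bot.read_state();print(s['clock'],s['ee_pos'],s['ft_force'],s['joint_positions'])
hit=bot.servo_line(c+[182],speed=25,until_force=14)
s=bot.read_state();print(hit,s['clock'],s['ee_pos'],s['ft_force'])
bot.dwell(.3); s=bot.read_state();print(s['ee_pos'],s['ft_force'])
bot.servo_line(c+[225],speed=60); bot.dwell(.3)
s=bot.read_state();print(s['clock'],s['ee_pos'],s['ft_force'])
cam=bot.read_camera('wrist');print(np.array(cam['mount']).round(3),cam['fovy'])
# camera-axes estimate
th=.35
for yaw in (0,.0175):
  Rc=R.from_euler('z',yaw)*R.from_euler('y',-th); print(Rc.as_matrix().round(3)[:,0])
  for n,(a,b,c2,d) in dict(side=(225,150,285,205),top=(255,125,300,180)).items():
    z=np.load(n+'0.npz');P=z['P'][b:d,a:c2];im=z['im'][b:d,a:c2];hsv=cv2.cvtColor(im,cv2.COLOR_BGR2HSV)
    C=P@Rc.as_matrix(); o=(hsv[...,0]>=5)&(hsv[...,0]<=18)&(hsv[...,1]>150)&(P[...,2]>215)
    D=(hsv[...,2]<70)&(P[...,2]>215)
    for k,m in (('or',o),('dark',D)): print(n,k,np.percentile(C[m],[2,10,50,90,98],axis=0).round(0).T.tolist())
E
```

```text
2.55 [559.03570394 239.43648587 225.13058187] [-0.60984897  0.47179809  0.01453823] [ 3.44387230e-01  4.49359224e-01  1.37620052e+00  1.63704980e-04
  1.31588705e+00 -8.70727403e-01]
True 3.8667 [559.55294889 238.52381952 189.14385751] [-1.60605215 -1.12557663  6.46581734]
[559.56229509 238.52658742 189.09297605] [-1.81883101 -1.37598048  7.68983343]
5.225 [559.43196698 238.49374188 224.76170548] [ 0.06722943 -0.35024897  0.51722888]
[[-0.00000e+00 -9.49000e-01 -3.15000e-01  8.11450e+01]
 [ 1.00000e+00 -0.00000e+00  0.00000e+00  8.50000e-02]
 [-1.00000e-03 -3.15000e-01  9.49000e-01 -1.23931e+02]
 [ 0.00000e+00  0.00000e+00  0.00000e+00  1.00000e+00]] 70.57024351112713
[0.939 0.    0.343]
side or [[733.0, 735.0, 752.0, 775.0, 779.0], [62.0, 69.0, 109.0, 114.0, 114.0], [-31.0, -22.0, 12.0, 16.0, 19.0]]
side dark [[706.0, 709.0, 722.0, 762.0, 768.0], [76.0, 80.0, 94.0, 107.0, 109.0], [-14.0, -7.0, 9.0, 20.0, 22.0]]
top or [[734.0, 737.0, 759.0, 781.0, 782.0], [57.0, 61.0, 84.0, 108.0, 113.0], [-25.0, 8.0, 14.0, 17.0, 20.0]]
top dark [[703.0, 709.0, 731.0, 784.0, 794.0], [57.0, 68.0, 82.0, 99.0, 106.0], [-37.0, -31.0, 8.0, 21.0, 23.0]]
[0.939 0.016 0.343]
side or [[734.0, 737.0, 754.0, 777.0, 780.0], [49.0, 57.0, 97.0, 101.0, 102.0], [-32.0, -22.0, 12.0, 15.0, 19.0]]
side dark [[708.0, 710.0, 724.0, 763.0, 770.0], [64.0, 68.0, 82.0, 95.0, 97.0], [-15.0, -8.0, 8.0, 20.0, 21.0]]
top or [[735.0, 738.0, 761.0, 782.0, 783.0], [44.0, 48.0, 71.0, 96.0, 100.0], [-25.0, 8.0, 14.0, 17.0, 19.0]]
top dark [[705.0, 710.0, 732.0, 785.0, 796.0], [44.0, 55.0, 70.0, 86.0, 94.0], [-37.0, -31.0, 8.0, 20.0, 22.0]]
```

The cap was pressed 6 mm at a sustained 7.2 N and then released. The lens comes out at about (665, 85.5, 230), and the 230 mm height agrees with what was given. Next I'll take a close look at the green holder.

```bash
cat >> h.py <<'E'
YAWC=.019
Rc=R.from_euler('z',YAWC)*R.from_euler('y',-.35)
LENS=np.array([665.5,85.5,229.8])
def tool_for(Rh,sgn): # tool z=-holder z, tool y = sgn*holder x
    return Rh*R.from_matrix(np.array([[0,sgn,0],[sgn,0,0],[0,0,-1.]]).T)
E
python3 - <<'E'
from h import *
foc=LENS-150*Rc.as_matrix()[:,0]; print('focus',foc)
Rh=R.from_euler('z',.17)
for sgn in (1,-1):
    g=bot.ik([507,-168.5,87],qR(tool_for(Rh,sgn)))
    t=foc+Rc.apply([-7,0,82-36]); f=bot.ik(list(t),qR(tool_for(Rc,sgn)))
    print(sgn,None if g is None else np.round(g,2),t.round(1),None if f is None else np.round(f,2))
E
```

```text
focus [524.61952582  82.82294884 178.36532888]
1 [-0.39  0.46  1.72 -0.    0.96 -0.56] [502.3  82.4 219.2] [ 0.1   0.08  1.89 -0.04  0.82  0.11]
-1 None [502.3  82.4 219.2] None
```

```bash
python3 - <<'E'
from h import *
Rh=R.from_euler('z',.17)
bot.move_to([507,-168.5,260],qR(tool_for(Rh,1)))
bot.move_gripper(50)
bot.dwell(.3)
c,P=cloud('wrist'); cv2.imwrite('pics/w1.png',c['image']); np.savez('w1.npz',P=P,im=c['image'])
hsv=cv2.cvtColor(c['image'],cv2.COLOR_BGR2HSV)
for k,(a,b) in dict(yel=(18,35),gr=(45,85),bl=(100,128)).items():
    m=(hsv[...,0]>=a)&(hsv[...,0]<=b)&(hsv[...,1]>110)&(hsv[...,2]>40)
    t=m&(P[...,2]>96)&(P[...,2]<106); Q=P[t]; v,u=np.nonzero(t)
    if len(Q)>10: 
        r=cv2.minAreaRect(Q[:,:2].astype(np.float32)); print(k,len(Q),u.mean(),v.mean(),Q.mean(0).round(1),r)
        _,s,V=np.linalg.svd(Q[:,:2]-Q[:,:2].mean(0),full_matrices=False); print(s,V[0])
print(bot.read_state()['clock'])
E
```

```text
yel 162 318.9938271604938 257.7283950617284 [ 525.1 -260.   100.8] ((525.3601684570312, -261.0108947753906), (9.241950988769531, 22.58051872253418), 9.650522232055664)
[86.67499189 35.81446939] [ 0.13065301 -0.99142816]
gr 189 317.16931216931215 178.8783068783069 [ 507.2 -167.9  101.1] ((507.6893615722656, -168.79925537109375), (9.392386436462402, 22.87990379333496), 9.531962394714355)
[91.22875003 36.05943701] [ 0.05404101 -0.99853872]
bl 263 312.5361216730038 95.86311787072243 [489.  -88.  101.2] ((488.9805603027344, -88.1353759765625), (23.929996490478516, 9.649238586425781), 89.81538391113281)
[110.23160046  44.6477449 ] [-0.00594807 -0.99998231]
7.6833
```

View pics/w1.png

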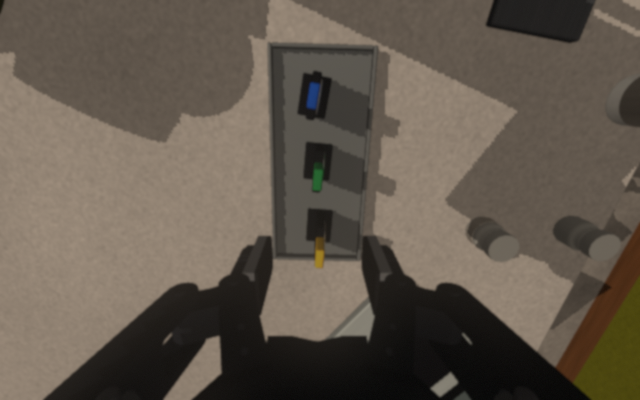

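The wrist view shows the green tab at (317,179), yawed slightly less than the tool. That puts it at (507.4, -168.4) with its top at 101 as expected, and a yaw of about 0.1. I'll grasp it and lift.

```bash
python3 - <<'E'
from h import *
q=qR(tool_for(R.from_euler('z',.1),1)); p=[507.4,-168.4]
bot.move_to(p+[150],q)
hit=bot.servo_line(p+[90],speed=80,until_force=15)
bot.dwell(.2); s=bot.read_state(); print(hit,s['ee_pos'],s['ft_force'])
bot.move_gripper(0,50); bot.dwell(.2)
s=bot.read_state(); print(s['grip_width'],s['grip_force'],s['ee_pos'],s['ft_force'])
bot.servo_line(p+[240],speed=80); bot.dwell(.2)
s=bot.read_state(); print(s['clock'],s['grip_width'],s['grip_force'],s['ee_pos'],s['ft_force'])
t=LENS-150*Rc.as_matrix()[:,0]+Rc.apply([-7,0,85-36])
pre=t+np.array([-60,0,30]); print(t,pre)
bot.move_to(list(pre),qR(tool_for(Rc,1)))
bot.dwell(.3); s=bot.read_state(); print(s['clock'],s['grip_width'],s['grip_force'],s['ee_pos'])
for n in ('wrist','side'):
    c,P=cloud(n); cv2.imwrite(f'pics/{n}2.png',c['image']); np.savez(n+'2.npz',P=P,im=c['image'])
o=np.zeros((400,800,3),np.uint8); a=cv2.imread('pics/wrist2.png'); b=cv2.imread('pics/side2.png')
o[:250,:400]=cv2.resize(a,(400,250)); o[:,400:]=cv2.resize(b[100:300,180:380],(400,400)); cv2.imwrite('pics/c2.png',o)
E
```

```text
False [ 507.58501114 -168.45593591   90.44786993] [-0.25281855 -0.07982112  0.20069852]
9.146191257854957 49.21087145805359 [ 507.45099241 -168.41192687   90.10176028] [-0.3178655  -0.16277891  2.37503328]
12.1667 9.704697890813009 48.731592893600464 [ 507.3686288  -168.38395003  239.84046086] [ 0.83701998 -0.15411461 -0.65660788]
[501.2461438   82.37880114 221.99430716] [441.2461438   82.37880114 251.99430716]
13.4833 9.196900418030108 48.69787931442261 [441.54271247  81.87399726 251.83469648]
```

View pics/c2.png

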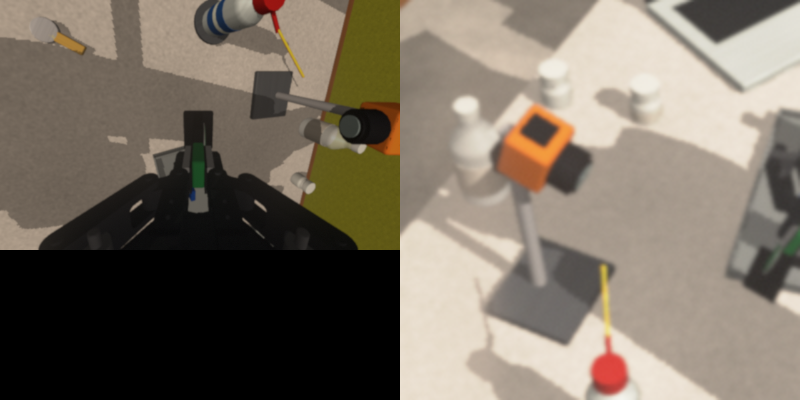

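The wrist view shows the green holder in the fingers and the lens front ring at about (560,203) in the full picture. The side crop shows the camera untouched. I'll check the lens centre and the holder's pose in the hand.

```bash
python3 - <<'E'
from h import *
z=np.load('wrist2.npz');P=z['P'];im=z['im'];hsv=cv2.cvtColor(im,cv2.COLOR_BGR2HSV)
C=(P-LENS)@Rc.as_matrix()
m=(np.abs(C[...,0]-5)<25)&(np.abs(C[...,1])<40)&(np.abs(C[...,2])<40)
v,u=np.nonzero(m);print(m.sum(),u.min(),u.max(),v.min(),v.max())
print(np.percentile(C[m],[1,5,25,50,75,95,99],axis=0).round(1).T)
f=m&(C[...,0]<np.percentile(C[m][:,0],5)+6); print('front',f.sum(),C[f].min(0),C[f].max(0),cv2.minEnclosingCircle(C[f][:,1:].astype(np.float32)))
s=slice
# plane fit of front
Q=C[f];A=np.c_[Q[:,1:],np.ones(len(Q))];print('plane',np.linalg.lstsq(A,Q[:,0],rcond=None)[0])
# tab/plate in wanted holder frame at the pre pose: tcp (0,0,85)
st=bot.read_state();Rt=Rq(st['tool_rot']);Rh=Rt*R.from_matrix(np.array([[0,1,0],[1,0,0],[0,0,-1.]]))
H=(P-np.array(st['ee_pos']))@Rh.as_matrix()+[0,0,85]
print('rot err',(Rc.inv()*Rh).magnitude())
g=(hsv[...,0]>=45)&(hsv[...,0]<=85)&(hsv[...,1]>110)&(hsv[...,2]>40)&(np.linalg.norm(H,axis=-1)<140)
print('green',g.sum(),np.percentile(H[g],[2,50,98],axis=0).round(1).T)
b=(np.abs(H[...,0])<30)&(np.abs(H[...,1])<45)&(H[...,2]>-15)&(H[...,2]<58)
print('holder',b.sum(),np.percentile(H[b],[1,10,50,90,99],axis=0).round(1).T)
ft=b&(H[...,2]<20); print('foot rect',cv2.minAreaRect(H[ft][:,:2].astype(np.float32)),np.percentile(H[ft][:,2],[5,50,95]))
cv2.imwrite('pics/lens3.png',cv2.resize(im[140:270,500:640],(700,650)[:2],interpolation=2)[:600])
E
```

```text
5237 542 639 165 246
[[ -3.3  -2.7   0.    8.4  26.   29.5  29.9]
 [-27.5 -22.4  -8.6   3.6  14.3  21.7  24.3]
 [-19.4 -11.1   5.3  15.8  21.8  24.7  26.8]]
front 1981 [ -4.27805229 -25.33883475 -21.80553999] [ 3.25318388 22.27964123 25.4047226 ] ((-1.3067787885665894, 1.4181621074676514), 24.163496017456055)
plane [ 0.01433865  0.07991709 -0.99721499]
rot err 0.0006867444501521058
green 1166 [[ -4.1   0.2   4.5]
 [-10.6   5.6  11.2]
 [ 69.5  95.6  97.2]]
holder 2113 [[-17.8 -15.2   0.3  15.   17.6]
 [-20.4 -13.5  11.3  23.7  24. ]
 [  2.5   7.    8.3  42.5  56. ]]
foot rect ((-0.09833335876464844, -0.3897686004638672), (49.029937744140625, 35.95621871948242), 89.958740234375) [5.93374086 8.09913147 9.41832224]
```

View pics/lens3.png

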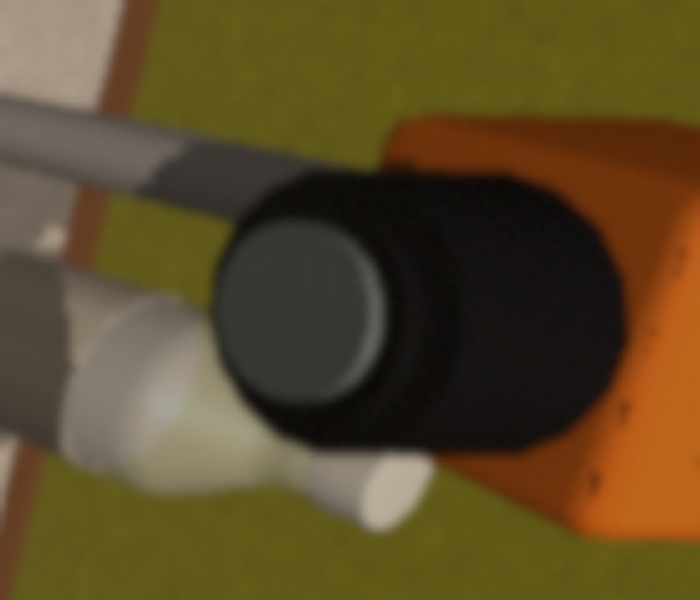

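The picture shows the lens glass front and centre on the barrel. The measured lens is within about 3 mm of the estimate, and the holder sits centred and square in the fingers. I'll apply the correction and present the holder.

```bash
python3 - <<'E'
from h import *
L=LENS+Rc.apply([-2,-1.3,1.4])
t=L-150*Rc.as_matrix()[:,0]+Rc.apply([-7,0,85-36])
bot.servo_line(list(t),attitude=qR(tool_for(Rc,1)),speed=50); bot.dwell(.8)
s=bot.read_state(); print(s['clock'],s['grip_width'],s['grip_force'],s['ee_pos']-t,s['ft_force'],abs(s['qvel']).max())
c,P=cloud('wrist'); hsv=cv2.cvtColor(c['image'],cv2.COLOR_BGR2HSV)
C=(P-L)@Rc.as_matrix(); m=(C[...,0]>-6)&(C[...,0]<4)&(np.abs(C[...,1])<40)&(np.abs(C[...,2])<40)
print('lens err',m.sum(),cv2.minEnclosingCircle(C[m][:,1:].astype(np.float32)))
H=(C+[157,0,36]); b=(np.abs(H[...,0])<30)&(np.abs(H[...,1])<45)&(H[...,2]>-15)&(H[...,2]<20)
print('foot',cv2.minAreaRect(H[b][:,:2].astype(np.float32)),np.median(H[b][:,2]))
c,P=cloud('top'); hsv=cv2.cvtColor(c['image'],cv2.COLOR_BGR2HSV)
for k,(a,b2) in dict(yel=(18,35),bl=(100,128)).items():
    m=(hsv[...,0]>=a)&(hsv[...,0]<=b2)&(hsv[...,1]>110)&(P[...,2]>94)&(P[...,2]<107)&(P[...,1]<-40); print(k,P[m].mean(0))
E
```

```text
15.825 9.054953416613381 48.697362542152405 [ 0.01082634 -0.03029625 -0.01997502] [-0.08342029  0.27071408 -0.21870606] 0.0015974497171217746
lens err 2297 ((0.6447057723999023, 1.6947203874588013), 22.19598960876465)
foot ((-0.15628433227539062, -0.4249858856201172), (36.02476501464844, 49.385459899902344), 0.05518743395805359) 8.176020943272958
yel [ 524.56439464 -259.2037998    99.61677259]
bl [489.31144332 -85.89124951  99.23087771]
```

```bash
python3 -c "
from rig import bot
print(bot.finish_job())"
```

```text
the job is handed in; nothing more can be done
None
```

The job is handed in, but no verdict was returned: the cap was pressed fully and let back up, the green holder is held still with its disc about 2 mm from the measured focus point and square to the lens, and the yellow and blue holders have not moved.

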